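# Hold back the belt tensioner with a bar from the offcut crate

### The arm

A 7-joint arm with a two-finger parallel gripper is mounted at the origin on the work surface. World frame = base frame: x ahead of the robot, y to its left, z up, the work surface at z = 0. Lengths are in m, angles in rad, forces in N, time in s.
With the tool pointing down it reaches from about 0.35 to 0.9 m from the base axis. Payload 7.2 kg.
Tool frame: the origin (TCP) lies at the very end of the fingers, on their centre line; the grasp point (between the pads) lies 19 mm behind it (env.grasp_offset is the distance from the TCP to the grasp point, in m); z points along the fingers, y is the line along which they close (so a half turn about z gives the same grasp; the last joint's range is limited). The gripper opens to 88 mm and grips with 3 to 60 N. Pads are 20 mm wide; open, the fingers measure 115 mm over their backs; the gripper's body (75 mm by 178 mm) begins 61 mm behind the grasp point.
Start: joints at [-1.245, 0.411, -0.013, 1.596, 0.006, 1.134, -0.082], TCP at [0.24, 0.577, 0.223] pointing down, gripper open.
Joint ranges: [-2.95, 2.95], [-0.29, 1.99], [-1.47, 1.44], [0.14, 2.54], [-1.03, 4.17], [0.13, 1.85], [-2.86, 2.86]. Speed limits (rad/s): [2.39, 2.39, 3.01, 3.01, 3.14, 3.14, 3.14].

### API

Orientations are given as a unit quaternion [w, x, y, z].
In Python, from rig import env, grab_frame, calibration gives the robot as it stands.
- The arm moves only by the tool jog_arm, never from a script. Its arguments are lists of equal length, an entry for each row: "gripper": the finger opening in mm, from 0 to 87.8; "dp": the shift along the tool's x, y, z in mm, a list of three; "yaw": the turn about the tool's z in degrees. In form: {"gripper": [gripper, ...], "dp": [[tx, ty, tz], ...], "yaw": [yaw, ...]}. A call has 1 to 5 rows; each row shifts and turns the commanded pose from where the row before left it, along the tool's axes as they then stand; what a row does not reach is not made up. A row lasts 1/10 s, in which the tool goes at most 50 mm and 8.59 degrees, less where a joint would pass 70% of its speed; a pose out of reach is approached as far as the arm can. A call with a gripper value outside its range is refused whole. The fingers move at their own pace and stop on an object; "grip_force" is the grip in N (left out, the last holds). Time passes only in rows, so rows that do not move let the fingers close. It gives the time, the measured TCP pose, the force, the opening and the grip force at its end, in the units of the state.
- env.sense(): the state, without advancing time (a new reading comes with each control period).
- grab_frame(name): name is "side" or "top"; returns (picture, depth): 480x640x3 uint8, red, green, blue; 480x640 float32, m along the optical axis (not along the pixel's ray), 0 where there is no reading.
- calibration(name): a dict with "vfov" (degrees; the focal length in pixels is half the picture's height over the tangent of half this angle, whatever the lens; pixels are square), "cx", "cy" (the principal point, pixels), "distortion" ([k1, k2, p1, p2, k3] as OpenCV has them; the pictures are not rectified), "rvec" (rotation vector, rad) and "tvec" (3), from world to camera coordinates, as OpenCV has them. Camera axes: x right, y down, z forward; pixel columns grow to the right and rows downward; lengths in m; the calibration is good to about 2 mm. A picture is of the moment at which its call begins. calibration takes no time and is no camera call.
- env.job_done(): hands the job in; it is judged then, once.
The state is a dict: "clock": time; "qpos": joint angles; "joint_velocities": joint speeds; "effort": joint torques, N m; "tcp_pos": TCP position; "ee_rot": TCP orientation; "contact_force": force on the tool from outside, world axes, zero at the start; "moment": the same for the moment, N m; "grip_width": finger opening in m; "finger_force": force on a finger pad.
Only numpy, scipy, OpenCV 4.12 (cv2) and the standard library are available. Lean on these libraries where they do the work, as an engineer would, in place of code of your own. Each camera call takes 0.05 s, during which the arm holds its last target. There are 200 camera calls.

### The job

I want to slip a new belt on this drive: take the long square bar out of the offcut crate and, with its end reaching in through the slot of the guard, push the paddle of the sprung tensioner arm away until its pawl has clicked right over the tooth, but stop short of the arm's end stop. Finish while holding it there: keep the bar gripped and pressing, because the arm springs back as soon as you let up. Touch the tensioner arm only with the bar, not with the gripper, leave the other offcuts in the crate and do not disturb the other things on the bench.

Things in the scene. Friction and masses are not known exactly. Their poses are not given: they have to be found in the camera images.
- bar: The long square bar to use: plain steel, 200 x 14 x 14 mm, 0.2 to 0.4 kg, lying flat on the crate's floor (5 mm above the bench) in one of three parallel lanes 65 mm apart. Origin: centre of its underside, x along its length, z up (its middle is 7 mm above the origin). Both ends are alike.
- short_bar: Offcut to leave in the crate: the same square section, only 110 mm long (110 x 14 x 14 mm). Origin: centre of its underside, x along its length.
- strip: Offcut to leave in the crate: flat steel strip 200 x 30 x 6 mm. Origin: centre of its underside, x along its length.
- crate: Grey open plastic crate, fixed, 250 x 250 mm outside, 45 mm high, walls and floor 5 mm. Origin: centre of its underside. The two bars and the strip lie along its x axis (within 0.06 rad) in lanes at y = -65, 0 and +65 mm, in any order; a bolt, a collar and a small block, under 40 mm, lie between the lanes 85 mm from the middle in x. The middle 80 mm beside each lane is free for fingers.
- stand: Belt-drive stand, fixed: aluminium base plate 250 x 260 x 10 mm, grey guard on its robot side, motor and pulley (up to 91 mm high) at its far side. Origin: at bench level on the push line; x = direction to push (away from the guard), z up. The arm's upright pivot is at x = 0, y = -81 mm. Stand and crate are on either side of the bench, varying.
- slot (a point): Middle of the guard's slot, 50 mm above the bench, at x = -58.5, y = 0 mm in the stand's frame. The guard is two upright sheets 3 mm thick, 140 mm wide in all, from 10 to 90 mm above the bench, with a 36 mm wide slot between them, open at the top and down to the base plate. The fingers around the bar are too wide for it.
- paddle_face (a point): Centre of the push face of the arm's steel paddle (36 mm wide, 30 to 80 mm above the bench), on the guard's side; moves with the arm about the pivot at 86 mm radius, 55 mm above the bench. In the stand's frame: x = -42, y = -6 mm at rest; x = 10, y = 5 mm at joint 0.63. The face is turned 0.35 rad at rest, square to the push at joint 0.35.
- tensioner (a joint): Angle of the sprung tensioner arm (rad): 0 at rest, grows as the paddle is pushed along the stand's x, end stop at 0.80. At the paddle the spring gives about 4 N at rest, 11 N at 0.63; the tooth adds 2 to 4 N. The pawl meets the tooth at 0.27, crest at 0.40, fully over (clicked) at 0.53. Let go, the arm springs back to rest. Well held: 0.53 to 0.74.
- pawl (a joint): Lift of the sprung pawl slider beside the arm's index disc (m): 0 seated, about 0.002 on the crest of the tooth, back to 0 after the click.
- wrench: Steel spanner 170 mm long lying between the crate and the stand, not to be disturbed. Origin: on its underside, near the middle.
- spare_pulley: Spare aluminium pulley 54 mm across, 34 mm high, beyond the spanner, not to be disturbed. Origin: centre of its underside.
- grease_jar: White jar with a black cap, 64 mm across, 75 mm high, beyond the pulley, not to be disturbed. Origin: centre of its underside.
Things that resemble listed ones, but are neither listed nor needed, are in the scene too. What is shaped like the bar but orange or red is not meant.

How it is judged:
By the outcome, as a careful person would: the job done as asked, in the order asked, and still so for the second after the job is handed in, while the arm keeps its last pose, push and grip.
It also fails if it takes over 45 s, if anything falls off the work surface, if the arm or the gripper's body presses on something with over 40 N, if the wrist force passes 120 N, or if a joint passes its speed limit or range.

## Working session

There is one attempt and no reset: what is moved stays moved. The work goes in short steps, Python scripts to look and compute and a tool call to move; the robot and the scene stay as the last step left them, time stands still between calls to the robot, and variables do not carry over. Pictures are saved under pics/ and viewed, at most 10 in all, crops included, and the job is handed in when it is done.

Besides the shell and the picture viewer there is one more tool, called after "Request:" as a command line: name --pt "numbers of a row" for each row, then --argument value for the rest. jog_arm: Moves the arm, as the interface text tells. Its arguments: {"type":"object","properties":{"gripper":{"type":"array","items":{"type":"number"}},"dp":{"type":"array","items":{"type":"array","items":{"type":"number"}}},"yaw":{"type":"array","items":{"type":"number"}},"grip_force":{"type":"number"}},"required":["gripper","dp","yaw"]}

```bash
mkdir -p pics; cat > h.py <<'E'
import numpy as np, cv2
from rig import env, grab_frame, calibration
def K(n):
    c=calibration(n); f=240/np.tan(np.radians(c["vfov"])/2)
    return np.array([[f,0,c["cx"]],[0,f,c["cy"]],[0,0,1]]),np.array(c["distortion"],float),cv2.Rodrigues(np.array(c["rvec"],float))[0],np.array(c["tvec"],float)
def onz(n,px,z):
    k,d,R,t=K(n); p=cv2.undistortPoints(np.array(px,float).reshape(-1,1,2),k,d).reshape(-1,2)
    z=np.broadcast_to(z,len(p)); C=-R.T@t; r=np.c_[p,np.ones(len(p))]@R
    return C+r*((z-C[2])/r[:,2])[:,None]
def cloud(n,dep):
    k,d,R,t=K(n); v,u=np.mgrid[:480,:640]
    p=cv2.undistortPoints(np.c_[u.ravel(),v.ravel()].astype(float).reshape(-1,1,2),k,d).reshape(-1,2)
    P=(np.c_[p,np.ones(len(p))]*dep.reshape(-1,1)-t)@R
    return P.reshape(480,640,3)
def proj(n,P):
    k,d,R,t=K(n); return cv2.projectPoints(np.array(P,float).reshape(-1,3),R,t,k,d)[0].reshape(-1,2)
def save(n,name):
    im,dep=grab_frame(n); cv2.imwrite(f"pics/{name}.png",im[:,:,::-1]); np.save(f"pics/{name}.npy",dep); return im,dep
E
python3 - <<'E'
from h import *
for n in("top","side"): save(n,n+"0"); print(-K(n)[2].T@K(n)[3])
s=env.sense();print(s["clock"],s["tcp_pos"],s["ee_rot"],s["contact_force"],s["grip_width"])
E
```

```text
[ 0.33806284 -0.07833806  1.16542105]
[ 0.32338181 -1.07825236  0.74582351]
0.1 [0.23967526 0.57673031 0.22189534] [-9.36429278e-05  1.95626200e-01  9.80678269e-01 -7.16143738e-04] [0.09787028 0.4494201  0.01351644] 0.08763604640712593
```

View pics/top0.png

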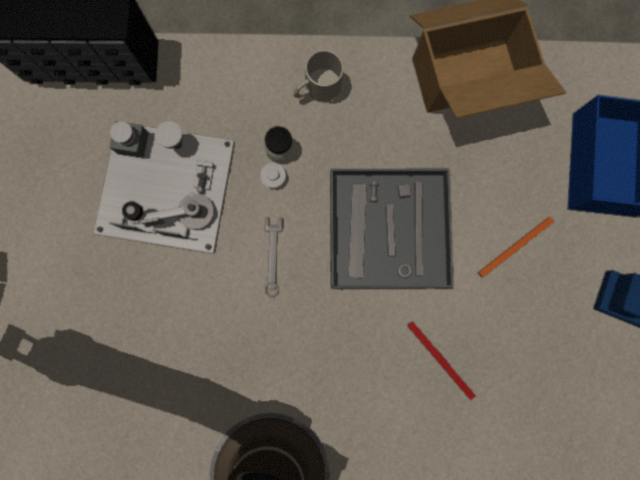

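View pics/side0.png

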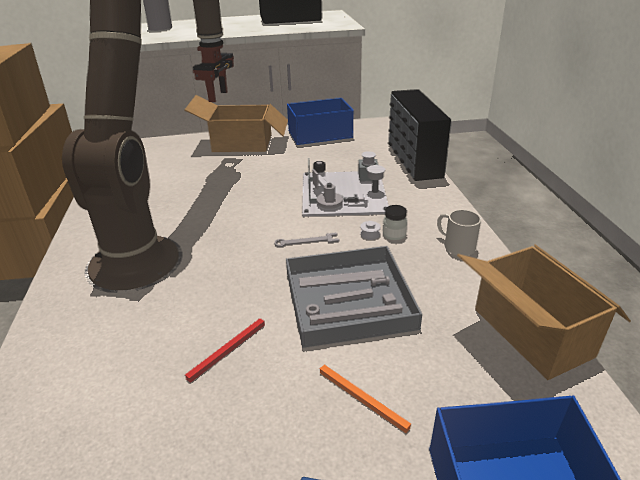

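The top view shows the crate at (391,228) with three lanes: wide strip (357,230), short bar (391,230) and long bar (419,228). The stand is at (165,190), with its guard on the robot side at about (155,233) and the spanner at (272,255).

```bash
python3 - <<'E'
from h import *
im=cv2.imread("pics/top0.png")
a=cv2.resize(im[115:260,85:245],None,fx=5,fy=4.0,interpolation=cv2.INTER_CUBIC)
a=cv2.resize(im[115:265,85:245],(800,750//1),interpolation=cv2.INTER_CUBIC)
a=cv2.resize(im[125:245+10,90:240],(690,598),interpolation=cv2.INTER_CUBIC) # x4.6
cv2.imwrite("pics/c1.png",a)
b=cv2.resize(im[165:295,325:460],(540,520),interpolation=cv2.INTER_CUBIC) # x4
cv2.imwrite("pics/c2.png",b)
dep=np.load("pics/top0.npy");P=cloud("top",dep)
np.save("pics/P.npy",P)
def fit(m,name):
    v,u=np.where(m); q=P[m]
    r=cv2.minAreaRect((q[:,:2]*1000).astype(np.float32)); print(name,m.sum(),r, np.median(q[:,2]))
# bar by height within crate floor
sub=np.zeros(dep.shape,bool); sub[175:285,408:432]=1
print(np.round(P[178:285:8,419,2],4), np.round(P[228,405:435,2],4))
fit(sub&(P[...,2]>0.012)&(P[...,2]<0.03),"bar")
m=np.zeros(dep.shape,bool); m[165:292,328:456]=1
fit(m&(P[...,2]>.038)&(P[...,2]<.055),"crate rim")
m=np.zeros(dep.shape,bool); m[120:262,85:245]=1
fit(m&(P[...,2]>.006)&(P[...,2]<.014),"plate")
E
```

```text
[0.0034 0.0134 0.0156 0.0155 0.0166 0.0164 0.0198 0.0176 0.0232 0.0211
 0.0166 0.0167 0.0208 0.0054] [ 0.0039  0.0037  0.0059 -0.0027  0.0039  0.0049  0.0053  0.0046 -0.001
  0.0025  0.0115  0.0218  0.0167  0.0176  0.0137  0.0144  0.0185  0.0149
  0.0042  0.0012  0.004   0.0028  0.0009  0.003   0.0031  0.0016  0.0012
  0.0038  0.0033  0.0032]
bar 698 ((509.0758972167969, -296.8353271484375), (31.153425216674805, 200.18040466308594), 89.95758819580078) 0.017483294574013236
crate rim 1286 ((506.2450256347656, -243.12266540527344), (248.14999389648438, 250.88893127441406), 0.7875356078147888) 0.04312909316390984
plate 8723 ((591.7081298828125, 236.3634490966797), (313.00103759765625, 317.9514465332031), 5.530712604522705) 0.009284703012515844
```

View pics/c1.png

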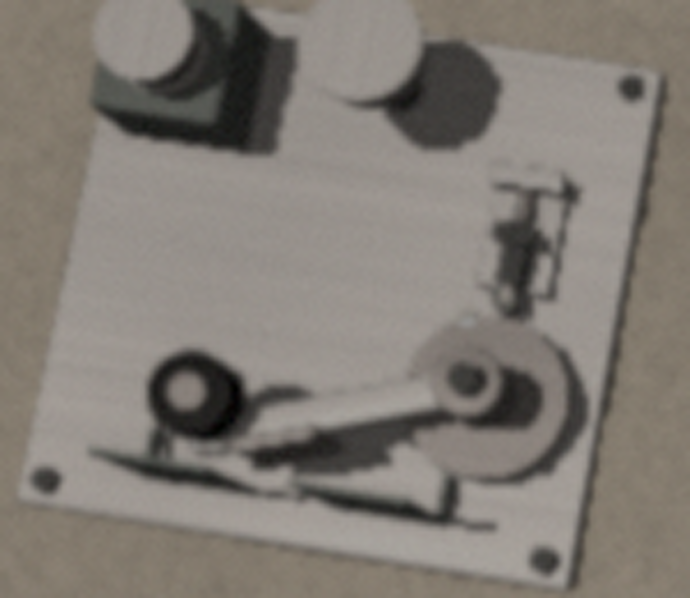

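View pics/c2.png

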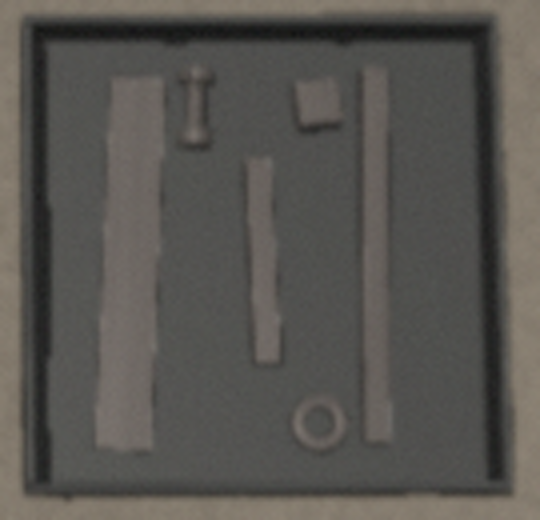

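The crops show the bar's ends at c2 (375,66) and (379,443). In c1 the base plate corners are (20,498), (572,587) and (660,75), the pivot boss is at (467,378), and the guard runs along (90,450)-(490,525).

```bash
python3 - <<'E'
from h import *
P=np.load("pics/P.npy")
b=onz("top",np.array([[361,66],[388,66],[393,443],[365,443]])/4+[325-.4,165-.4],.019)
print("bar",b.round(4).tolist(), b.mean(0).round(4))
c=onz("top",np.array([[20,498],[572,587],[660,75]])/4.6+[90-.4,125-.4],.010);print("plate",c.round(4).tolist())
d=c[2]-c[1];e=c[0]-c[1];print(np.hypot(*d[:2]),np.hypot(*e[:2]),np.degrees(np.arctan2(d[1],d[0])),np.degrees(np.arctan2(e[1],e[0]))-90)
# heights of pivot boss
for q in [(467,378),(500,460),(185,390)]:
    u,v=(np.array(q)/4.6+[89.6,124.6]).round().astype(int); z=np.median(P[v-1:v+2,u-1:u+2,2]); print(q,z,onz("top",[[q[0]/4.6+89.6,q[1]/4.6+124.6]],z))
# side cloud: guard
ds=np.load("pics/side0.npy");S=cloud("side",ds)
print(proj("side",[[.58,.27,.05]]),)
im=cv2.imread("pics/side0.png")
cv2.imwrite("pics/s1.png",cv2.resize(im[145:225,290:400],(770,560),interpolation=cv2.INTER_CUBIC))
m=np.zeros(ds.shape,bool);m[145:225,290:400]=1
q=S[m&(S[...,2]>.02)&(S[...,2]<.1)]
print(len(q))
w=P[115:262,85:245].reshape(-1,3);w=w[(w[:,2]>.06)&(w[:,2]<.11)]
for z in np.unique((w[:,:2]/.01).round(),axis=0)[:0]:pass
g=w[(w[:,0]<.56)];print(len(g));print(g[::6].round(3).tolist())
E
```

```text
bar [[0.6094, -0.297, 0.019], [0.6097, -0.3115, 0.019], [0.4086, -0.312, 0.019], [0.4084, -0.2973, 0.019]] [ 0.509  -0.3045  0.019 ]
plate [[0.4895, 0.3838, 0.01], [0.4519, 0.1271, 0.01], [0.6945, 0.0944, 0.01]]
0.24474294657124326 0.25950253906795434 -7.659921993120033 -8.329614812097262
(467, 378) 0.0762850740969306 [[0.53642864 0.16444139 0.07628507]]
(500, 460) 0.029238654044885657 [[0.50745022 0.15838552 0.02923865]]
(185, 390) 0.08839832520380302 [[0.52730958 0.2836574  0.08839833]]
[[336.10578294 174.48004092]]
2012
1019
[[0.55, 0.173, 0.068], [0.55, 0.161, 0.068], [0.542, 0.277, 0.092], [0.548, 0.169, 0.069], [0.548, 0.157, 0.066], [0.541, 0.283, 0.086], [0.541, 0.272, 0.084], [0.546, 0.167, 0.067], [0.539, 0.295, 0.085], [0.538, 0.282, 0.089], [0.538, 0.27, 0.088], [0.544, 0.174, 0.065], [0.543, 0.16, 0.07], [0.537, 0.293, 0.086], [0.537, 0.281, 0.085], [0.537, 0.268, 0.087], [0.542, 0.175, 0.067], [0.541, 0.162, 0.071], [0.534, 0.298, 0.087], [0.534, 0.286, 0.087], [0.533, 0.272, 0.093], [0.537, 0.267, 0.073], [0.538, 0.169, 0.076], [0.54, 0.159, 0.067], [0.532, 0.294, 0.08
[... 2590 characters left out ...]
, [0.507, 0.236, 0.06], [0.5, 0.314, 0.087], [0.501, 0.262, 0.08], [0.503, 0.253, 0.073], [0.498, 0.322, 0.086], [0.498, 0.31, 0.087], [0.501, 0.262, 0.067], [0.497, 0.317, 0.078], [0.495, 0.301, 0.09], [0.496, 0.29, 0.086], [0.496, 0.307, 0.072], [0.494, 0.289, 0.089], [0.494, 0.277, 0.089], [0.494, 0.297, 0.072], [0.492, 0.28, 0.087], [0.494, 0.293, 0.06], [0.491, 0.274, 0.079], [0.491, 0.275, 0.065], [0.487, 0.232, 0.086], [0.484, 0.231, 0.09], [0.485, 0.22, 0.086], [0.484, 0.231, 0.076], [0.482, 0.214, 0.093], [0.483, 0.203, 0.088], [0.482, 0.218, 0.078], [0.481, 0.203, 0.091], [0.481, 0.192, 0.088], [0.481, 0.204, 0.077], [0.479, 0.189, 0.09], [0.48, 0.198, 0.069], [0.48, 0.187, 0.066]]
```

View pics/s1.png

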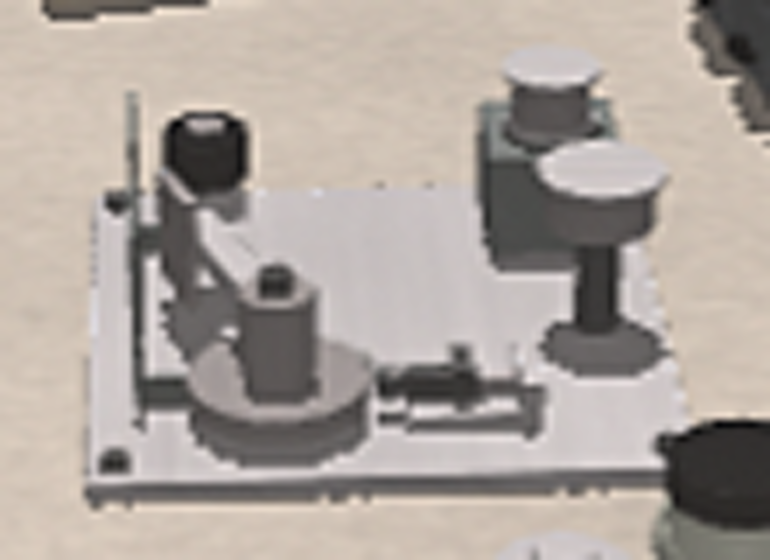

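The side crop shows the arm at rest, with the paddle at (185,270) just behind the guard (135,250). Measured values:
- **Bar:** centre (0.509, -0.3045), yaw ≈ 0.
- **Stand:** yaw ≈ -8°.
- **Slot:** around (0.490, 0.253).

Next I turn the tool and head for the bar.

Request:
jog_arm --gripper '[44, 44, 44, 44, 44]' --pt "0 0 0" --pt "0 0 0" --pt "0 0 0" --pt "0 0 0" --pt "0 0 0" --yaw '[-7.5, -7.5, -7.5, 0, 0]'

```text
clock: 0.6
tcp_pos: [0.2399, 0.577, 0.2223]
ee_rot: [-0.0, 0.003, 1.0, -0.0]
contact_force: [0.3, 0.9, -1.0]
grip_width: 0.0512
finger_force: 0.0
```

```bash
python3 - <<'E'
from h import *
P=np.load("pics/P.npy")
w=P[115:262,85:245].reshape(-1,3)
g=w[(w[:,2]>.08)&(w[:,2]<.1)&(w[:,0]<.506)&(w[:,0]<.47+.14*(w[:,1]-.1)+.004)]
a,b=np.polyfit(g[:,1],g[:,0],1);print(len(g),np.degrees(np.arctan(a)),np.sort(g[:,1])[[0,1,2,-3,-2,-1]])
y=np.sort(g[:,1]);i=np.argmax(np.diff(y));print("slot edges",y[i],y[i+1],"x",a*(y[i]+y[i+1])/2+b)
E
```

```text
104 8.544640396680073 [0.18667223 0.18798672 0.18854568 0.3224362  0.32247081 0.32321029]
slot edges 0.23746574910742035 0.27195890181833426 x 0.48930443582499306
```

Request:
jog_arm --gripper '[44, 44, 44, 44, 44]' --pt "-14 -46 0" --pt "-14 -46 0" --pt "-14 -46 0" --pt "-14 -46 0" --pt "-14 -46 0" --yaw '[0, 0, 0, 0, 0]'

```text
clock: 1.1
tcp_pos: [0.3098, 0.3452, 0.2227]
ee_rot: [0.0, 0.002, 1.0, 0.0]
contact_force: [1.1, -0.1, 1.2]
grip_width: 0.044
finger_force: 0.0
```

Request:
jog_arm --gripper '[44, 44, 44, 44, 44]' --pt "-14 -46 0" --pt "-14 -46 0" --pt "-14 -46 0" --pt "-14 -46 0" --pt "-14 -46 0" --yaw '[0, 0, 0, 0, 0]'

```text
clock: 1.6
tcp_pos: [0.3795, 0.1152, 0.223]
ee_rot: [0.0, 0.002, 1.0, 0.001]
contact_force: [0.7, -0.0, -0.3]
grip_width: 0.0441
finger_force: 0.0
```

Request:
jog_arm --gripper '[44, 44, 44, 44, 44]' --pt "-14 -46 0" --pt "-14 -46 0" --pt "-14 -46 0" --pt "-14 -46 0" --pt "-14 -46 0" --yaw '[0, 0, 0, 0, 0]'

```text
clock: 2.1
tcp_pos: [0.4494, -0.1149, 0.223]
ee_rot: [0.001, 0.002, 1.0, 0.0]
contact_force: [0.1, 0.9, 0.1]
grip_width: 0.0439
finger_force: 0.0
```

Request:
jog_arm --gripper '[44, 44, 44, 44, 44]' --pt "-14 -46 0" --pt "-14 -46 0" --pt "-14 -46 0" --pt "-9 -46 0" --pt "0 0 0" --yaw '[0, 0, 0, 0, 0]'

```text
clock: 2.6
tcp_pos: [0.499, -0.3039, 0.2225]
ee_rot: [-0.0, 0.006, 1.0, -0.002]
contact_force: [0.3, -0.8, -0.6]
grip_width: 0.0439
finger_force: 0.0
```

Request:
jog_arm --gripper '[44, 44, 44, 44, 44]' --pt "0 0 45" --pt "0 0 45" --pt "0 0 45" --pt "0 0 40" --pt "0 0 15" --yaw '[0, 0, 0, 0, 0]'

```text
clock: 3.1
tcp_pos: [0.4979, -0.2952, 0.0292]
ee_rot: [-0.002, 0.002, 1.0, 0.001]
contact_force: [0.0, 0.6, 0.0]
grip_width: 0.0441
finger_force: 0.0
```

Request:
jog_arm --gripper '[44, 44, 44, 44, 44]' --pt "0 0 10" --pt "0 0 8" --pt "0 0 6" --pt "0 0 0" --pt "0 0 0" --yaw '[0, 0, 0, 0, 0]'

```text
clock: 3.6
tcp_pos: [0.5005, -0.2974, 0.0096]
ee_rot: [0.001, 0.001, 1.0, -0.0]
contact_force: [-1.3, -0.7, 0.2]
grip_width: 0.0442
finger_force: 0.0
```

Request:
jog_arm --gripper '[44, 44, 44]' --pt "0 -4 1" --pt "0 -3 1" --pt "0 0 0" --yaw '[0, 0, 0]'

```text
clock: 3.9
tcp_pos: [0.4998, -0.305, 0.0069]
ee_rot: [0.0, 0.001, 1.0, -0.0]
contact_force: [-0.0, -0.4, 0.5]
grip_width: 0.0443
finger_force: 0.0
```

Request:
jog_arm --gripper '[30, 20, 8, 8, 8]' --pt "0 0 0" --pt "0 0 0" --pt "0 0 0" --pt "0 0 0" --pt "0 0 0" --yaw '[0, 0, 0, 0, 0]' --grip_force 55

```text
clock: 4.4
tcp_pos: [0.4999, -0.3042, 0.0066]
ee_rot: [0.0, 0.001, 1.0, -0.0]
contact_force: [0.6, -0.4, 0.1]
grip_width: 0.0135
finger_force: 55.0
```

Request:
jog_arm --gripper '[8, 8, 8, 8, 8]' --pt "0 0 -10" --pt "0 0 -40" --pt "0 0 -45" --pt "0 0 -45" --pt "0 0 -40" --yaw '[0, 0, 0, 0, 0]'

```text
clock: 4.9
tcp_pos: [0.4995, -0.3042, 0.1893]
ee_rot: [0.0, 0.001, 1.0, -0.0]
contact_force: [0.3, 0.4, -2.7]
grip_width: 0.0136
finger_force: 55.0
```

```bash
python3 - <<'E'
from h import *
im,_=save("side","side1"); 
cv2.imwrite("pics/s2.png",cv2.resize(im[150:400,220:480,::-1],(624,600)))
s=env.sense();print(s["tcp_pos"],s["contact_force"],s["grip_width"])
E
```

```text
[ 0.50192396 -0.30622627  0.19564641] [ 2.13753706 -2.27654528  2.73552014] 0.013844248767785778
```

View pics/s2.png

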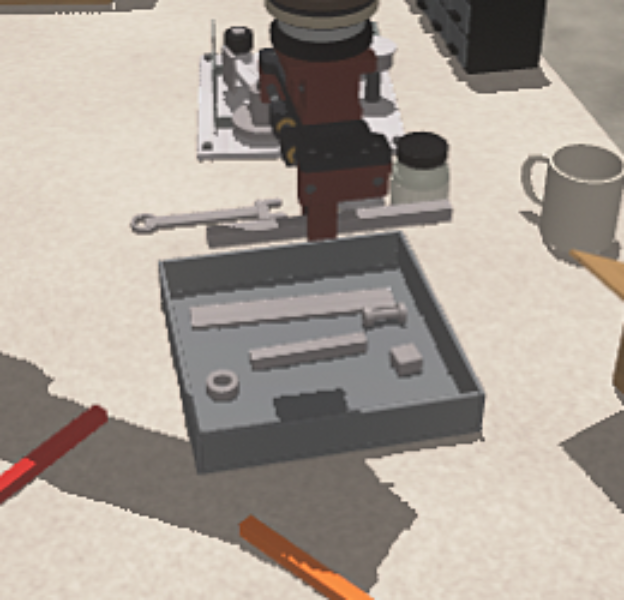

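The bar is held level from (207,237) to (451,210), with the finger at (320,225). The other offcuts are undisturbed in the crate. Next I carry it to the stand.

Request:
jog_arm --gripper '[8, 8, 8, 8, 8]' --pt "5 20 -10" --pt "10 40 -10" --pt "11 44 0" --pt "11 44 0" --pt "11 44 0" --yaw '[0, 0, 0, 0, 0]'

```text
clock: 5.45
tcp_pos: [0.451, -0.1105, 0.2068]
ee_rot: [0.0, 0.001, 1.0, 0.0]
contact_force: [0.5, 1.5, -2.4]
grip_width: 0.013
finger_force: 55.0
```

Request:
jog_arm --gripper '[8, 8, 8, 8, 8]' --pt "11 44 0" --pt "11 44 0" --pt "11 44 0" --pt "11 44 0" --pt "11 44 0" --yaw '[0, 0, 0, 0, 0]'

```text
clock: 5.95
tcp_pos: [0.3963, 0.1094, 0.2071]
ee_rot: [0.0, 0.001, 1.0, 0.0]
contact_force: [1.4, -0.3, -2.2]
grip_width: 0.0135
finger_force: 55.0
```

Request:
jog_arm --gripper '[8, 8, 8, 8, 8]' --pt "11 44 0" --pt "11 44 0" --pt "11 44 0" --pt "6 25 0" --pt "3 10 0" --yaw '[0, 0, 0, 0, 0]'

```text
clock: 6.45
tcp_pos: [0.3542, 0.2774, 0.2067]
ee_rot: [-0.0, -0.001, 1.0, 0.0]
contact_force: [-0.1, -0.8, -2.2]
grip_width: 0.0136
finger_force: 55.0
```

Request:
jog_arm --gripper '[8, 8, 8, 8]' --pt "0 0 0" --pt "0 0 0" --pt "0 0 0" --pt "0 0 0" --yaw '[4, 4.3, 0, 0]'

```text
clock: 6.85
tcp_pos: [0.3557, 0.2742, 0.2067]
ee_rot: [0.0, 0.072, 0.997, -0.0]
contact_force: [0.4, -0.7, -2.3]
grip_width: 0.0135
finger_force: 55.0
```

Request:
jog_arm --gripper '[8, 8, 8, 8, 8]' --pt "0 0 25" --pt "0 0 35" --pt "0 0 35" --pt "0 0 35" --pt "0 0 29" --yaw '[0, 0, 0, 0, 0]'

```text
clock: 7.35
tcp_pos: [0.3555, 0.2743, 0.0463]
ee_rot: [-0.0, 0.072, 0.997, -0.0]
contact_force: [0.1, -0.8, -2.2]
grip_width: 0.0138
finger_force: 55.0
```

Request:
jog_arm --gripper '[8, 8]' --pt "0 0 0" --pt "0 0 0" --yaw '[0, 0]'

```text
clock: 7.55
tcp_pos: [0.3557, 0.2746, 0.048]
ee_rot: [-0.0, 0.073, 0.997, -0.0]
contact_force: [1.1, 0.0, -1.9]
grip_width: 0.0137
finger_force: 55.0
```

```bash
python3 - <<'E'
from h import *
im,_=save("top","top2")
cv2.imwrite("pics/t2.png",cv2.resize(im[115:315,80:280,::-1],(600,600),interpolation=cv2.INTER_CUBIC))
s=env.sense();print(s["tcp_pos"],s["ee_rot"])
O=np.array([.5476,.2456]);a=np.radians(-8.3);print(np.array([[np.cos(a),np.sin(a)],[-np.sin(a),np.cos(a)]])@(s["tcp_pos"][:2]-O))
E
```

```text
[0.35625694 0.27524975 0.04873976] [3.96183433e-04 7.28345981e-02 9.97343888e-01 3.64895169e-04]
[-0.19361901  0.00171764]
```

View pics/t2.png

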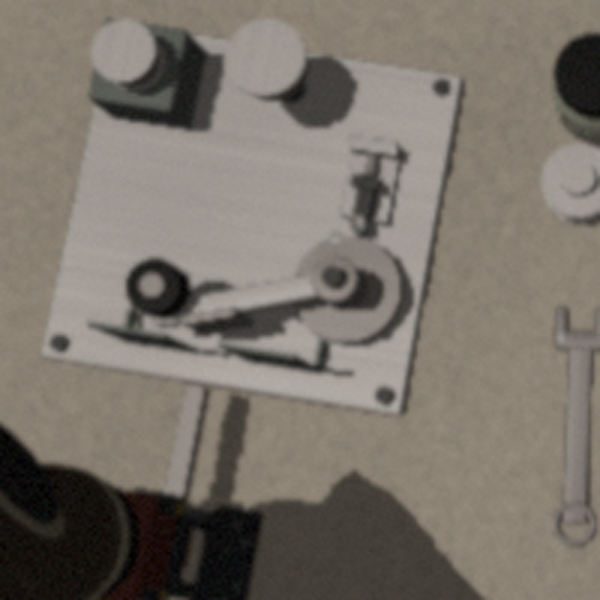

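The bar points at the guard, with its tip at (194,386) in the crop and the slot around (212,350). I'll check the alignment with numbers.

```bash
python3 - <<'E'
from h import *
O=np.array([.5476,.2456]);a=np.radians(-8.3);R=np.array([[np.cos(a),np.sin(a)],[-np.sin(a),np.cos(a)]])
T=lambda p:(R@(np.array(p)[:2]-O)).round(4)
f=lambda q:np.array(q)/3+[80-.33,115-.33]
for q in[(184,386),(207,391),(168,490),(188,494)]: print(q,T(onz("top",[f(q)],.060)[0]))
def st(x,y,z): return [*(O+R.T@[x,y]),z]
for s in[(-.0585,.018,.09),(-.0585,-.018,.09),(-.0585,.07,.09),(-.0585,-.07,.09),(-.0585,-.018,.01),(0,-.081,.076)]:
    print(s,((proj("top",[st(*s)])[0]-[79.67,114.67])*3).round())
P=cloud("top",np.load("pics/top2.npy"));v,u=np.mgrid[:480,:640]
q=P[(u>125)&(u<155)&(v>240)&(v<282)&(P[...,2]>.04)&(P[...,2]<.075)]
q2=np.c_[(q[:,:2]-O)@R.T,q[:,2]];print(len(q2),q2[:,0].max(),np.median(q2,0),np.polyfit(q2[:,0],q2[:,1],1))
E
```

```text
(184, 386) [-0.0868  0.0086]
(207, 391) [-0.0877 -0.0074]
(168, 490) [-0.1574  0.0056]
(188, 494) [-0.1579 -0.0082]
(-0.0585, 0.018, 0.09) [165. 336.]
(-0.0585, -0.018, 0.09) [218. 345.]
(-0.0585, 0.07, 0.09) [ 88. 324.]
(-0.0585, -0.07, 0.09) [295. 357.]
(-0.0585, -0.018, 0.01) [250. 361.]
(0, -0.081, 0.076) [333. 277.]
326 -0.08378914349209615 [-0.12286233 -0.00097545  0.05915845] [-0.00705395 -0.00122124]
```

Aligned (tip at stand x ≈ -0.086, y ≈ 0). Pushing in.

Request:
jog_arm --gripper '[8, 8, 8, 8, 8]' --pt "-6 0 0" --pt "-10 0 0" --pt "-10 0 0" --pt "-10 0 0" --pt "-8 0 0" --yaw '[0, 0, 0, 0, 0]'

```text
clock: 8.1
tcp_pos: [0.3994, 0.2686, 0.0477]
ee_rot: [-0.001, 0.073, 0.997, -0.0]
contact_force: [-4.4, 1.9, -1.0]
grip_width: 0.0139
finger_force: 55.0
```

Request:
jog_arm --gripper '[8, 8, 8, 8, 8]' --pt "-4 0 0" --pt "-4 0 0" --pt "-4 0 0" --pt "-4 0 0" --pt "-4 0 0" --yaw '[0, 0, 0, 0, 0]'

```text
clock: 8.6
tcp_pos: [0.4173, 0.2665, 0.0472]
ee_rot: [-0.001, 0.072, 0.997, -0.0]
contact_force: [-6.6, 4.8, -1.8]
grip_width: 0.0137
finger_force: 55.1
```

Request:
jog_arm --gripper '[8, 8, 8, 8, 8]' --pt "-4 0 0" --pt "-4 0 0" --pt "-4 0 0" --pt "-4 0 0" --pt "-4 0 0" --yaw '[0, 0, 0, 0, 0]'

```text
clock: 9.1
tcp_pos: [0.4359, 0.2653, 0.0472]
ee_rot: [-0.002, 0.071, 0.998, 0.0]
contact_force: [-9.7, 9.0, -1.6]
grip_width: 0.0132
finger_force: 55.3
```

Request:
jog_arm --gripper '[8, 8, 8, 8, 8]' --pt "-4 0 0" --pt "-4 0 0" --pt "-2 0 0" --pt "0 0 0" --pt "0 0 0" --yaw '[0, 0, 0, 0, 0]'

```text
clock: 9.6
tcp_pos: [0.446, 0.2638, 0.0472]
ee_rot: [-0.002, 0.071, 0.997, 0.001]
contact_force: [-8.1, 8.0, -1.0]
grip_width: 0.0134
finger_force: 55.3
```

```bash
python3 - <<'E'
from h import *
im,_=save("top","top3")
cv2.imwrite("pics/t3.png",cv2.resize(im[120:260,85:245,::-1],(685,600),interpolation=cv2.INTER_CUBIC))
s=env.sense();print(s["tcp_pos"],s["contact_force"])
O=np.array([.5476,.2456]);a=np.radians(-8.3);R=np.array([[np.cos(a),np.sin(a)],[-np.sin(a),np.cos(a)]]);print(R@(s["tcp_pos"][:2]-O))
P=cloud("top",np.load("pics/top3.npy"))
for n,c in(("top0",cloud("top",np.load("pics/top0.npy"))),("top3",P)):
    w=c[115:262,85:245].reshape(-1,3);w=np.c_[(w[:,:2]-O)@R.T,w[:,2]]
    k=w[(w[:,2]>.080)&(w[:,2]<.1)&(abs(w[:,0])<.05)&(w[:,1]>-.04)&(w[:,1]<.09)]
    m=np.median(k,0);print(n,len(k),m,"angle about pivot",np.arctan2(m[0],m[1]+.081))
E
```

```text
[0.44595937 0.26385368 0.04719557] [-8.20715977  7.5316566  -2.01698874]
[-0.10321106  0.00339003]
top0 307 [-0.02829424  0.03036437  0.08723716] angle about pivot -0.24880472128352263
top3 247 [0.03640862 0.02574565 0.08725675] angle about pivot 0.32870472519094557
```

View pics/t3.png

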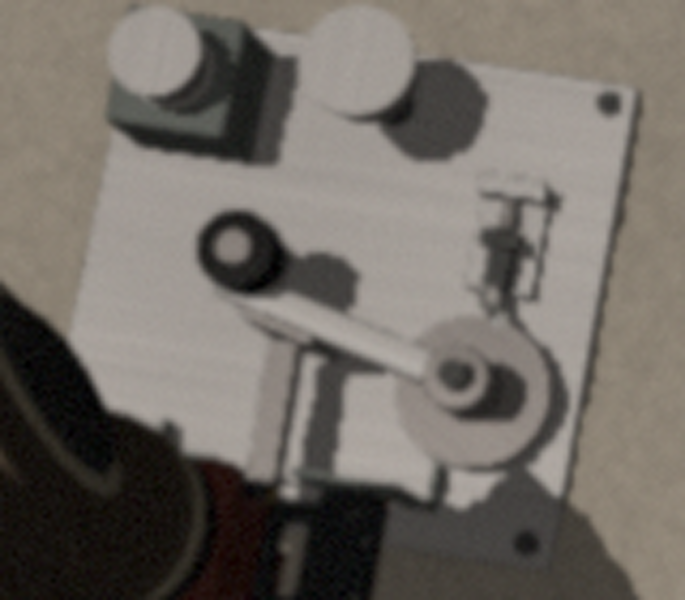

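The arm has swung up with the bar tip against the paddle at (275,345) and the cap at (237,250). The joint reads about 0.58-0.61, so I push 3 mm more to centre it in the band.

Request:
jog_arm --gripper '[8, 8, 8, 8, 8]' --pt "-2 0 0" --pt "-1 0 0" --pt "0 0 0" --pt "0 0 0" --pt "0 0 0" --yaw '[0, 0, 0, 0, 0]'

```text
clock: 10.15
tcp_pos: [0.4488, 0.2633, 0.0472]
ee_rot: [-0.002, 0.071, 0.997, 0.0]
contact_force: [-8.1, 7.8, -1.3]
grip_width: 0.0135
finger_force: 55.3
```

```bash
python3 - <<'E'
from h import *
O=np.array([.5476,.2456]);a=np.radians(-8.3);R=np.array([[np.cos(a),np.sin(a)],[-np.sin(a),np.cos(a)]])
def cap(dep):
    w=cloud("top",dep)[115:262,85:245].reshape(-1,3);w=np.c_[(w[:,:2]-O)@R.T,w[:,2]]
    k=w[(w[:,2]>.083)&(w[:,2]<.1)&(abs(w[:,0])<.05)&(w[:,1]>-.0)&(w[:,1]<.09)]
    (x,y),r=cv2.minEnclosingCircle((k[:,:2]*1000).astype(np.float32));m=np.median(k,0);return x,y,r,np.arctan2(x,y+81),np.arctan2(m[0],m[1]+.081)
print(cap(np.load("pics/top0.npy")),cap(grab_frame("top")[1]))
s=env.sense();print(s["clock"],s["tcp_pos"],s["contact_force"],R@(s["tcp_pos"][:2]-O))
E
```

```text
(-27.69428253173828, 32.18720245361328, 19.510833740234375, np.float64(-0.23996235183041237), np.float64(-0.2396919712642188)) (31.1297607421875, 26.663476943969727, 24.42500114440918, np.float64(0.2814634664347976), np.float64(0.35605245770819927))
10.2 [0.44880332 0.26334367 0.04716489] [-8.66176211  7.33404798 -1.87638842] [-0.10032327  0.00329591]
```

```bash
python3 -c "
from rig import env
print(env.job_done())"
```

```text
the job is handed in; nothing more can be done
None
```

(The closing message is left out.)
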